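# Load a flat bar into the bench punch under its guard

## Task

Load the bench punch: pinch the two release buttons on the sides of the guard's slide, raise the guard one notch so that the flat bar can just pass beneath it, and let it lock there. Then, without touching the bar with the gripper, push it with the push stick under the guard until it is fully home against the back stop. Leave the push stick standing on its sole on the bench top beside the machine, and leave the other things where they are.

Things in the scene. Friction and masses are not known exactly. Their poses are not given: they have to be found in the camera images.
- press: Grey C-frame bench punch with its steel feed bed, bolted to the bench. Origin at bench level under the bed's middle line; x = feed direction, y = across, towards guard post and C-frame spine, z up. Bed top at z = 55 mm, x = -170 to 320 mm, y = -60 to 85 mm. C-frame (head and spine): x = 185 to 265 mm, y = -50 to 170 mm, up to z = 290 mm; 37 mm free between bed and punch.
- bed_centre (a point): Point on the bed top in the middle of the feed channel below the guard post: x = 120, y = 0, z = 55 mm of the press. The channel runs along y = 0 between aluminium side guides 10 mm high and 12 mm wide: 57 mm wide from x = -170 to 100 mm, 68 mm wide from x = 140 to 290 mm of the press. The guard plate crosses it at x = 107 mm.
- stop_face (a point): Middle of the face of the back stop (steel block, 66 mm wide, 28 mm high) behind the C-frame, at x = 275 mm, y = 0 of the press, 6 mm above the bed. The bar is home when its leading end touches this face.
- guard_grip (a point): Point midway between the two release buttons, in the guard's black slide (30 mm in x, 40 mm in y, 27 mm below to 23 mm above the point) on a toothed post at x = 120, y = 62 mm of the press; axes of the press. 155 mm above the bench with the guard down (post top 27 mm higher), rising with it. The guard's cross bar and clear plate hang on the -y side, top 39 mm below the point.
- release_near_face (a point): Middle of the outer face of the ribbed grey button on the slide's -y side (towards the channel), 32 mm from guard_grip when out, 22 mm when fully in. Face 22 mm wide (x), 24 mm high (10 mm below to 14 mm above this point). Pressed along +y of the press.
- release_far_face (a point): The same for the button on the slide's +y side, pressed along -y. The two faces are 64 mm apart when out, 44 mm when fully in.
- guard (a joint): Height of the guard above its lowest position, m: 0 = fully down (5 mm gap over the bed: the bar does not pass); end of travel 0.031. Notches at 0, about 0.0145 (gap about 20 mm) and about 0.0295. The guard weighs 0.45 kg; let go between two notches, it drops and locks in the notch below. Apart from 4 mm of play it cannot be moved while either button is out.
- release_near (a joint): Travel of the -y button, m: 0 = out (sprung), 0.010 = fully in. Spring 3 N at first, 6 N fully in. Its catch is clear of the post's teeth beyond 0.005; both buttons must be in together to free the guard.
- release_far (a joint): The same for the +y button.
- bar: Flat steel bar 140 x 50 x 12 mm, 0.65 kg, lying in the feed channel before the guard. Origin at the middle of its underside, x along its length (the feed direction), z up. Home when its origin is at x = 205 mm of the press.
- push_stick: Wooden push stick standing on its sole: flat sole 180 x 40 x 12 mm with an upright wooden handle on it, 0.2 kg. Origin at the middle of the sole's underside, x towards the steel-faced pushing nose (at x = 90 mm), z up. Handle 62 mm long (x = -51 to 11 mm), 26 mm thick (y), top at z = 82 mm. The sole fits between the side guides and passes under the guard at its first notch.
- stick_handle (a point): Where to hold the handle: on the stick's x = -20 mm, y = 0, z = 60 mm; grip across the 26 mm thickness (the stick's y).
- stick_nose (a point): Middle of the push stick's nose face, x = 90 mm, z = 6 mm of the stick.
- spray_can: Bystander: aluminium spray can, 64 mm across, 155 mm tall. Origin at its foot.
- spare_die: Bystander: round dark steel die, 68 mm across, 45 mm tall. Origin at its foot.
- oil_cup: Bystander: grey cup, 72 mm across, 75 mm tall. Origin at its foot.
- weld_magnet: Bystander: stepped triangular grey welding magnet, 95 x 90 x 22 mm. Origin under its middle.
- wrench: Bystander: steel wrench lying flat, 190 mm long.
- tube_offcut: Bystander: square steel tube offcut, 150 x 30 x 30 mm, lying; origin under its middle.
- hammer: Bystander: hammer lying flat, 250 mm long.
Not all that is in view belongs to the job. What is shaped like the bar but turquoise is not meant. There is more than one size of the push_stick; the one meant has the size given above.

How it is judged:
On the way, in this order (a step that is already met when the one before it is completed fails the run):
1. the guard is raised one notch and locked, both buttons out again, the bar still before the guard (value of joint guard between 0.0115 and 0.0185 m and value of joint each of release_near, release_far below 0.003 m and x of bar in the frame of press below 0.05 m), for 0.2 s.
2. the bar is fed under the guard, home against the back stop (x of bar in the frame of press between 0.201 and 0.208 m and z of bar in the frame of press between 0.05 and 0.06 m and angle between the x axis of bar and the x axis of press, either way round below 0.12 rad), for 0.2 s.
At the end, for the whole second after the job is handed in: Bar flat in the channel, its leading end within 4 mm of the back stop; guard locked at its first notch (11.5 to 18.5 mm up), both buttons out (within 3 mm); push stick on its sole on the bench top (within 8 mm, tilt under 0.1 rad); bar and stick at rest (all of step 2 and value of joint guard between 0.0115 and 0.0185 m and value of joint each of release_near, release_far below 0.003 m and height (world z) of push_stick below 0.008 m and angle between push_stick's own z axis and vertical below 0.1 rad and linear speed of each of push_stick, bar below 0.02 m/s); the robot touches nothing.
It fails at once if the gripper or the arm touches the bar (over 1 N) (contact force between any of the fingers, the arm and bar above 1 N).
It fails at once if a bystander is moved more than 25 mm (distance of any of spray_can, spare_die, oil_cup, weld_magnet, wrench, tube_offcut, hammer from where it was at the start of the episode above 0.025 m).
It fails at once if the can, die or cup is tipped over (angle between any of spray_can, spare_die, oil_cup's own z axis and vertical above 0.3 rad).
It also fails if it takes over 67 s, if anything falls off the work surface, if the arm or the gripper's body presses on something with over 40 N, if the wrist force passes 120 N, or if a joint passes its speed limit or range.

## Robot

A 6-joint arm with a two-finger parallel gripper is mounted at the origin on the work surface. World frame = base frame: x ahead of the robot, y to its left, z up, the work surface at z = 0. Lengths are in m, angles in rad, forces in N, time in s.
With the tool pointing down it reaches from about 0.35 to 0.725 m from the base axis. Payload 4.3 kg.
Tool frame: the origin (TCP) lies between the finger pads; the fingertips stand 25 mm ahead of it and the grasp point (between the pads) lies 6 mm ahead of it; x points along the fingers, z is the direction in which the jaws open and shut, and the axes are right-handed (so a half turn about x gives the same grasp; the last joint's range is limited). The gripper opens to 85 mm and grips with 20 to 120 N. Pads are 22 mm wide; open, the fingers measure 114 mm over their backs; the gripper's body (76 mm by 85 mm) begins 54 mm behind the grasp point. The pads swing forward as they close: fully open they stand 13 mm farther back than shut.
Start: joints at [-1.383, 0.377, 0.081, 1.274, 0, 1.46], TCP at [0.169, -0.55, 0.256] pointing down, gripper open.
Joint ranges: [-2.72, 2.72], [-0.84, 1.66], [-1.02, 1.22], [-1.77, 2.12], [-1.37, 1.28], [-3.14, 3.14]. Speed limits (rad/s): [2.57, 2.57, 3.14, 3.14, 3.14, 3.14].

## Interface

Orientations are given as a rotation vector (axis times angle).
In Python, from rig import sensors, camera, camera_model, ctrl, finder gives the robot as it stands. The module is installed in compiled form; this text tells all that it offers.
- The arm moves only by the shell command python3 -m crank 'ROWS'. ROWS is JSON, a list of rows, each a list of 7 numbers: the shift along the tool's x, y, z in mm, then the turn, a rotation vector about the tool's x, y, z in rad, then the closure, from -1 (fully open) to 1 (shut). In form: [[x, y, z, wx, wy, wz, jaw], ...]. A call has 1 to 12 rows; each row is the pose to reach, as a shift and turn from the pose commanded when the call began, along the tool's axes at that moment; what a row does not reach only later rows make up. A row lasts 1/8 s, in which the tool goes at most 62.5 mm and 10.7 degrees, less where a joint would pass 70% of its speed; a pose out of reach is approached as far as the arm can. A call with a gripper value outside its range is refused whole. The fingers move at their own pace and stop on an object; the grip force is fixed at half the most. Time passes only in rows, so rows that repeat a pose let the fingers close. It gives the time, the measured TCP pose, the force and the opening at its end, in the units of the state.
- sensors.read_state(): the state, without advancing time (a new reading comes with each control period).
- camera(name): name is "side" or "top"; returns the picture (480x640x3 uint8, red, green, blue); there is no depth.
- camera_model(name): a dict with "K" (3x3 intrinsics, pixels), "distortion" ([k1, k2, p1, p2, k3] as OpenCV has them; the pictures are not rectified), "eye" and "attitude" of the camera in the world. Camera axes: x right, y down, z forward; pixel columns grow to the right and rows downward; lengths in m; the calibration is good to about 2 mm. A picture is of the moment at which its call begins. camera_model takes no time and is no camera call.
- ctrl.job_done(): hands the job in, once; it reports no verdict.
Trained networks look in the newest picture that a camera, given by its name, has taken for a name from the list of things; names that differ only in an ending like _2 or _b are one class to them, and where a whole thing is asked for, a point or a joint stands for the part that bears it (a point fixed in the world has none). Each returns a list of dicts, best first, with "p" (0 to 1); they miss things now and then, are a little off and sometimes report something else, mostly with a low value. They report only what shows in the picture. A call takes as long as a camera call. They do not tell look-alikes from the thing itself.
- finder.boxes_of(camera, thing): "location" ([column, row] in pixels, amid what is visible of it).
- finder.tip_of(camera, thing): "location" ([column, row] in pixels: a listed point, or the origin of a listed thing).
The state is a dict: "clock": time; "qpos": joint angles; "qd": joint speeds; "joint_torque": joint torques, N m; "eef_pos": TCP position; "orientation": TCP orientation; "ft_force": force on the tool from outside, world axes, zero at the start; "wrist_torque": the same for the moment, N m; "grip_width": opening from 0.0 (shut) to 1.0 (fully open).
Only numpy, scipy, OpenCV 4.12 (cv2) and the standard library are available. Lean on these libraries where they do the work, as an engineer would, in place of code of your own. Each camera call takes 0.05 s, during which the arm holds its last target.

## Working session

There is one attempt and no reset: what is moved stays moved. The work goes in short steps, Python scripts to look and compute and a shell command to move; the robot and the scene stay as the last step left them, time stands still between calls to the robot, and variables do not carry over. Pictures are saved under pics/ and viewed, and the job is handed in when it is done.

```bash
mkdir -p pics
cat > h.py <<'E'
import numpy as np,cv2
from rig import sensors,camera,camera_model,ctrl,finder
from scipy.spatial.transform import Rotation as R
def shot(n,f):
    im=camera(n); cv2.imwrite(f'pics/{f}.png',im[:,:,::-1]); return im
E
python3 - <<'E'
from h import *
shot('side','s0');shot('top','t0')
for c in('side','top'):
    m=camera_model(c);print(c,m)
print(sensors.read_state())
for c in('side','top'):
  for t in ['bed_centre','stop_face','guard_grip','release_near_face','release_far_face','bar','push_stick','stick_handle','stick_nose','press']:
    print(c,t,[(np.round(d['location']).tolist(),round(d['p'],2)) for d in finder.tip_of(c,t)])
E
```

```text
side {'K': array([[611.25653236,   0.        , 321.42703621],
       [  0.        , 611.25653236, 239.31412081],
       [  0.        ,   0.        ,   1.        ]]), 'distortion': array([0.06945686, 0.        , 0.        , 0.        , 0.        ]), 'eye': array([-0.05117924,  1.24224804,  1.0240596 ]), 'attitude': array([-0.63243555,  2.53080557, -1.31074544])}
top {'K': array([[536.55556389,   0.        , 315.16109904],
       [  0.        , 536.55556389, 238.33297091],
       [  0.        ,   0.        ,   1.        ]]), 'distortion': array([0.02058474, 0.        , 0.        , 0.        , 0.        ]), 'eye': array([0.41982248, 0.11214009, 1.46752412]), 'attitude': array([-2.17616967,  2.16709898, -0.05101808])}
{'clock': 0.1, 'qpos': array([-1.38327859e+00,  3.78006129e-01,  7.97866779e-02,  1.27441986e+00,
       -1.18250316e-05,  1.46047591e+00]), 'qd': array([-0.00097063, -0.00014186,  0.00208593,  0.00268857,  0.00124589,
       -0.00019014]), 'joint_torque': array([ 7.77185560e-04, -4.64697039e+01,  2.70581228e+01,  1.20349426e-02,
       -5.46511853e-05,  3.04207816e-06]), '
[... 750 characters left out ...]
.47)]
side stick_nose [([264.0, 311.0], 0.69), ([305.0, 260.0], 0.59), ([316.0, 378.0], 0.55)]
side press [([365.0, 259.0], 0.77)]
top bed_centre [([421.0, 245.0], 0.61)]
top stop_face [([178.0, 237.0], 0.45)]
top guard_grip [([420.0, 219.0], 0.56)]
top release_near_face [([227.0, 237.0], 0.72), ([422.0, 228.0], 0.48)]
top release_far_face [([362.0, 204.0], 0.68), ([420.0, 205.0], 0.44)]
top bar [([475.0, 323.0], 0.79), ([368.0, 253.0], 0.62)]
top push_stick [([237.0, 236.0], 0.63), ([206.0, 313.0], 0.59), ([373.0, 254.0], 0.22)]
top stick_handle [([197.0, 318.0], 0.74), ([227.0, 239.0], 0.66)]
top stick_nose [([257.0, 205.0], 0.92), ([207.0, 287.0], 0.56)]
top press [([371.0, 256.0], 0.89)]
```

View pics/s0.png

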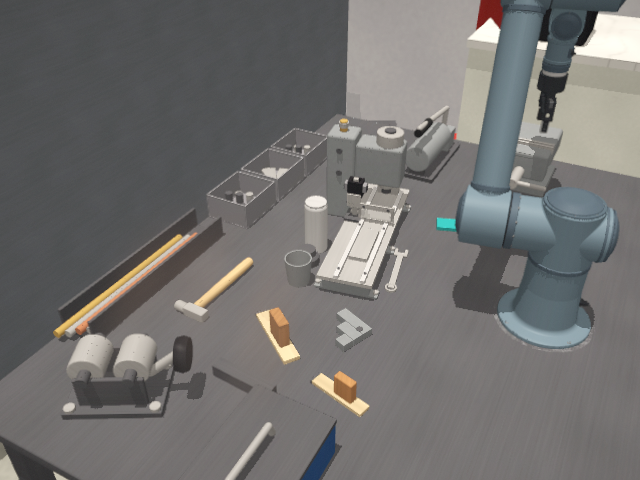

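View pics/t0.png

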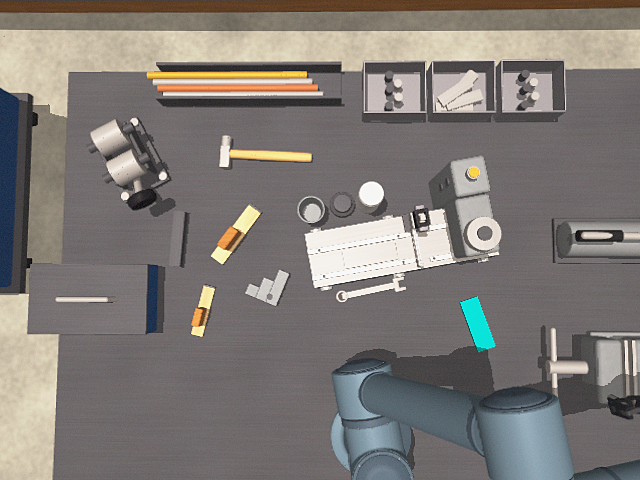

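```bash
cat >> h.py <<'E'
def ray(c,uv):
    m=camera_model(c);p=cv2.undistortPoints(np.array([[uv]],float),m['K'],m['distortion'])[0,0]
    d=R.from_rotvec(m['attitude']).as_matrix()@np.array([p[0],p[1],1.]);return np.array(m['eye']),d
def onz(c,uv,z):
    e,d=ray(c,uv);return e+d*(z-e[2])/d[2]
def proj(c,P):
    m=camera_model(c);M=R.from_rotvec(m['attitude']).as_matrix();P=np.atleast_2d(P)
    q=(P-m['eye'])@M
    return cv2.projectPoints(q.reshape(-1,1,3),np.zeros(3),np.zeros(3),m['K'],m['distortion'])[0].reshape(-1,2)
def tri(a,b):
    e1,d1=ray('side',a);e2,d2=ray('top',b);s=np.linalg.lstsq(np.c_[d1,-d2],e2-e1,rcond=None)[0]
    p,q=e1+s[0]*d1,e2+s[1]*d2;return (p+q)/2,np.linalg.norm(p-q)
E
python3 - <<'E'
from h import *
print(onz('top',(370,440),0))
P=lambda *a:print(a[0],np.round(tri(a[1],a[2])[0],4),tri(a[1],a[2])[1])
P('bed',(377,219),(421,245))
P('grip',(352,183),(420,219))
P('press',(365,259),(371,256))
P('bar',(366,248),(368,253))
t=cv2.imread('pics/t0.png');s=cv2.imread('pics/s0.png')
cv2.imwrite('pics/c1.png',cv2.resize(t[190:350,170:310],None,fx=5,fy=5,interpolation=2)[:600,:700])
cv2.imwrite('pics/c1.png',cv2.resize(t[195:345,170:310],None,fx=4,fy=4,interpolation=2))
cv2.imwrite('pics/c2.png',cv2.resize(t[145:305,295:505],None,fx=3.7,fy=3.7,interpolation=2))
cv2.imwrite('pics/c3.png',cv2.resize(s[120:300,280:430],None,fx=3.3,fy=3.3,interpolation=2))
cv2.imwrite('pics/c4.png',cv2.resize(s[295:425,245:385],None,fx=4,fy=4,interpolation=2))
E
```

```text
[-0.00931574  0.00223614  0.        ]
bed [ 0.5021 -0.1301  0.056 ] 0.009104468424041074
grip [ 0.5654 -0.1059  0.1697] 0.006548431281491788
press [ 0.4767 -0.0025  0.0058] 0.004899677183928677
bar [0.4777 0.0067 0.0495] 0.01604828960873318
```

View pics/c1.png

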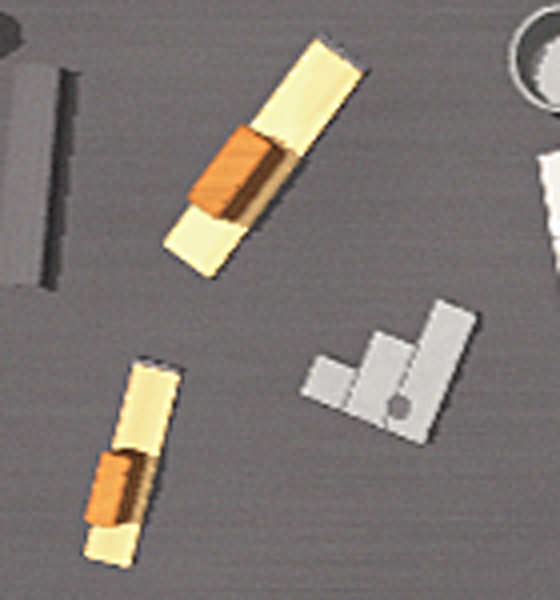

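View pics/c2.png

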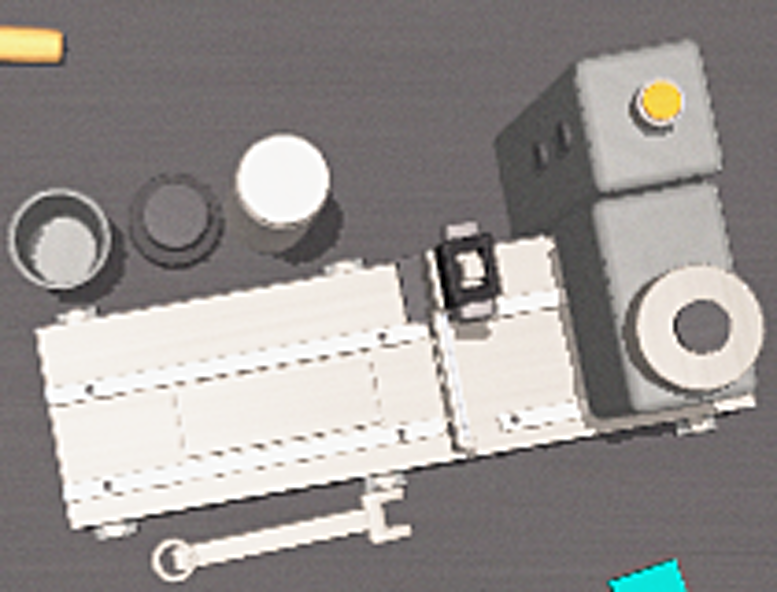

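View pics/c3.png

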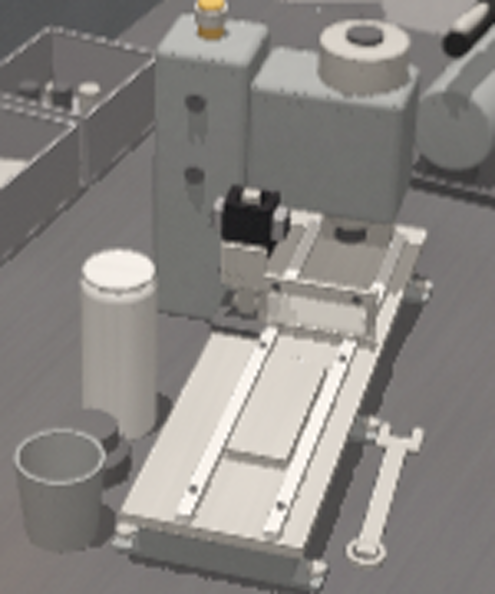

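View pics/c4.png

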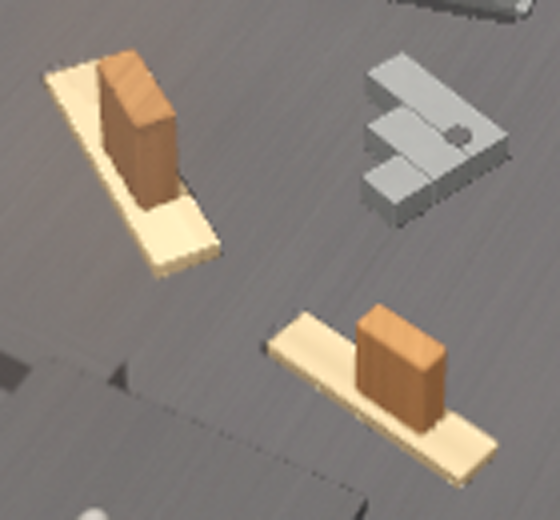

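```bash
cat > fit.py <<'E'
from h import *
from scipy.optimize import least_squares
def fit(obs,x0,free_z=False):
    def T(p,L): return np.asarray(L)/1000@R.from_euler('z',p[2]).as_matrix().T+[p[0],p[1],0]
    f=lambda p:np.concatenate([proj(c,T(p,[L]))[0]-uv for c,L,uv in obs])
    r=least_squares(f,x0,loss='soft_l1',f_scale=1.);return r.x,r.fun.reshape(-1,2)
E
python3 - <<'E'
from fit import *
t=lambda x,y:(295+x/3.7,145+y/3.7); s=lambda x,y:(280+x/3.3,120+y/3.3)
o=[('top',(-170,85,55),t(38,330)),('top',(-170,-60,55),t(72,527)),('top',(320,-60,55),t(755,405)),
('side',(-170,85,55),s(118,525)),('side',(-170,-60,55),s(300,550)),('side',(320,-60,55),s(425,232)),
('top',(185,170,290),t(580,62)),('top',(265,170,290),t(697,42)),
('side',(185,170,290),s(160,45)),('side',(120,0,55),(377,219)),('top',(120,0,55),(421,245)),('side',(120,62,155),(352,183)),('top',(120,62,155),(420,219))]
p,r=fit(o,[.5,0,-1.4]);print(p)
for a,b in zip(o,r):print(a[0],a[1],np.round(b,1))
# sticks
q=lambda x,y:(170+x/4,195+y/4)
w=lambda x,y:(245+x/4,295+y/4)
for n,tp,sp in (('big',[(318,38),(366,75),(210,277),(165,245)],[(45,75),(100,60),(220,245),(160,270)]),('small',[(135,365),(182,372),(130,568),(85,555)],[(265,345),(305,312),(498,443),(462,480)])):
    A=np.array([onz('top',q(*x),.012) for x in tp]);B=np.array([onz('side',w(*x),.012) for x in sp])
    for X in(A,B):print(n,np.round(X[:,:2],3).tolist(),[round(np.linalg.norm(X[i]-X[(i+1)%4]),3) for i in range(4)])
E
```

```text
[ 0.47957263 -0.00532519 -1.38897595]
top (-170, 85, 55) [-0.7  0.6]
top (-170, -60, 55) [-0.3  1.6]
top (320, -60, 55) [0.3 1.6]
side (-170, 85, 55) [-0.6 -4.2]
side (-170, -60, 55) [-0.1 -0.6]
side (320, -60, 55) [ 0.  -0.6]
top (185, 170, 290) [-0.5 -1.8]
top (265, 170, 290) [ 3.9 -3. ]
side (185, 170, 290) [-3.2 -5.8]
side (120, 0, 55) [-2.3  1.4]
top (120, 0, 55) [-2.   1.9]
side (120, 62, 155) [3.  3.9]
top (120, 62, 155) [1.  0.7]
big [[0.619, 0.331], [0.593, 0.298], [0.455, 0.402], [0.476, 0.433]] [np.float64(0.042), np.float64(0.174), np.float64(0.038), np.float64(0.175)]
big [[0.613, 0.331], [0.591, 0.304], [0.449, 0.403], [0.469, 0.436]] [np.float64(0.035), np.float64(0.173), np.float64(0.038), np.float64(0.178)]
small [[0.395, 0.452], [0.39, 0.42], [0.259, 0.453], [0.267, 0.483]] [np.float64(0.032), np.float64(0.136), np.float64(0.032), np.float64(0.131)]
small [[0.391, 0.456], [0.383, 0.425], [0.254, 0.456], [0.26, 0.486]] [np.float64(0.032), np.float64(0.133), np.float64(0.031), np.float64(0.135)]
```

```bash
cat > ov.py <<'E'
from fit import *
def W(p,L): return np.asarray(L,float)/1000@R.from_euler('z',p[2]).as_matrix().T+[p[0],p[1],0]
def box(x0,x1,y0,y1,z0,z1):
    c=[(x,y,z) for x in(x0,x1) for y in(y0,y1) for z in(z0,z1)]
    return [(c[i],c[j]) for i in range(8) for j in range(i+1,8) if bin(i^j).count('1')==1]
def press_lines(g=0):
    return (box(-170,320,-60,85,55,55)+box(185,265,-50,170,0,290)+box(105,135,42,82,128+g,178+g)+box(109,131,30,94,145+g,169+g)
     +box(-170,100,28.5,40.5,55,65)+box(-170,100,-40.5,-28.5,55,65)+box(140,290,-46,-34,55,65)+box(140,290,34,46,55,65)+box(275,276,-33,33,55,83))
def stick_lines(): return box(-90,90,-20,20,0,12)+box(-51,11,-13,13,12,82)
def overlay(im,c,p,L,roi,k,f,col=(0,0,255)):
    x,y,w,h=roi;o=cv2.resize(im[y:y+h,x:x+w],None,fx=k,fy=k,interpolation=2)
    for a,b in L:
        q=((proj(c,W(p,[a,b]))-[x,y]+.5)*k).astype(int);cv2.line(o,tuple(map(int,q[0])),tuple(map(int,q[1])),col,1)
    cv2.imwrite(f'pics/{f}.png',o)
E
python3 - <<'E'
from ov import *
p=[0.47957263,-0.00532519,-1.38897595]
overlay(cv2.imread('pics/t0.png'),'top',p,press_lines(),(295,145,210,160),3.7,'o1')
overlay(cv2.imread('pics/s0.png'),'side',p,press_lines(),(280,120,150,180),3.3,'o2')
E
```

```text
(no output)
```

View pics/o1.png

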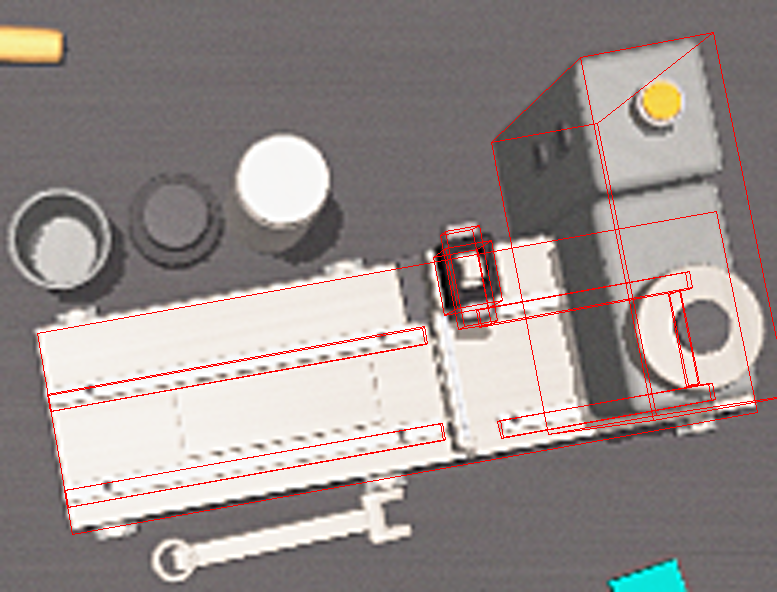

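View pics/o2.png

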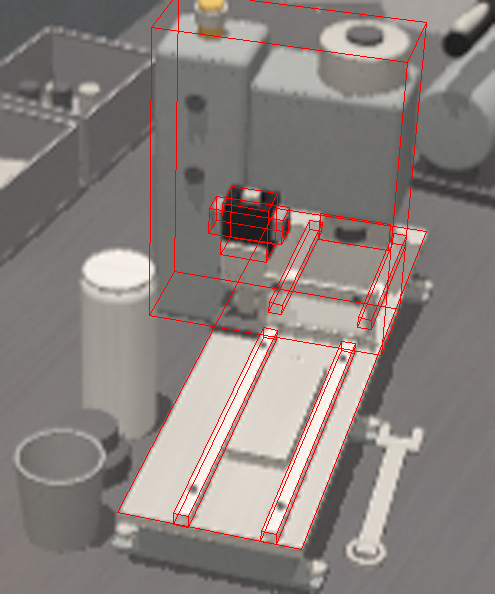

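```bash
cat > plan.py <<'E'
from ov import *
def toolR(yaw_z): # tool down, jaw axis z at world yaw
    z=np.array([np.cos(yaw_z),np.sin(yaw_z),0]);x=np.array([0,0,-1.]);return np.c_[x,np.cross(z,x),z]
def rel(pos,Rt,st=None):
    s=st or sensors.read_state();M=R.from_rotvec(s['orientation']).as_matrix()
    return np.round(M.T@(np.array(pos)-s['eef_pos'])*1000,1),np.round(R.from_matrix(M.T@Rt).as_rotvec(),3)
PR=[0.47957263,-0.00532519,-1.38897595]
E
python3 - <<'E'
from plan import *
g=W(PR,[(120,62,161)])[0];print('grip',g)
for yz in(PR[2]+np.pi/2,PR[2]-np.pi/2):
    for pos in((.169,-.55,.33),(.42,-.08,.33),(g[0],g[1],.30),g): print(rel(pos,toolR(yz)))
print(R.from_rotvec(sensors.read_state()['orientation']).as_matrix().round(3))
# bar corners top crop
t=lambda x,y:(295+x/3.7,145+y/3.7); s=lambda x,y:(280+x/3.3,120+y/3.3)
inv=lambda P:((P-[PR[0],PR[1],0])@R.from_euler('z',PR[2]).as_matrix()*1000).round(1)
for c,u in (('top',t(176,392)),('top',t(184,455)),('top',t(372,362)),('top',t(381,425)),('side',s(228,453)),('side',s(288,462))): print('bar',c,inv(onz(c,u,.067)))
for n,u in(('can',(371,193)),('die',(343,203)),('cup',(311,208))):
    print(n,inv(onz('top',u,{'can':.155,'die':.045,'cup':.075}[n])))
q=lambda x,y:(170+x/4,195+y/4);w=lambda x,y:(245+x/4,295+y/4)
o=[('top',L,q(*u)) for L,u in zip([(90,20,12),(90,-20,12),(-90,-20,12),(-90,20,12)],[(318,38),(366,75),(210,277),(165,245)])]
o+=[('side',L,w(*u)) for L,u in zip([(90,20,12),(90,-20,12),(-90,-20,12),(-90,20,12)],[(45,75),(100,60),(220,245),(160,270)])]
p,r=fit(o,[.535,.37,-.6]);
print('stick',p,r.round(1).tolist())
overlay(cv2.imread('pics/t0.png'),'top',p,stick_lines(),(170,195,140,150),4,'o3')
overlay(cv2.imread('pics/s0.png'),'side',p,stick_lines(),(245,295,140,130),4,'o4')
a=cv2.imread('pics/o3.png');b=cv2.imread('pics/o4.png');b=cv2.resize(b,None,fx=.5,fy=.5);a=cv2.resize(a,None,fx=.8,fy=.8)
o=np.zeros((600,760,3),np.uint8);o[:a.shape[0],:a.shape[1]]=a;o[:b.shape[0],a.shape[1]:a.shape[1]+b.shape[1]]=b;cv2.imwrite('pics/o5.png',o)
E
```

```text
grip [ 0.56224906 -0.11213627  0.161     ]
(array([-73.6,   0.2,   0.3]), array([-1.455,  0.   ,  0.   ]))
(array([ -73.7,  378. , -375.3]), array([-1.455,  0.   ,  0.   ]))
(array([ -43.7,  504.6, -302.9]), array([-1.455,  0.   ,  0.   ]))
(array([  95.3,  504.6, -302.9]), array([-1.455,  0.   ,  0.   ]))
(array([-73.6,   0.2,   0.3]), array([ 1.687,  0.   , -0.   ]))
(array([ -73.7,  378. , -375.3]), array([ 1.687,  0.   , -0.   ]))
(array([ -43.7,  504.6, -302.9]), array([ 1.687,  0.   , -0.   ]))
(array([  95.3,  504.6, -302.9]), array([ 1.687,  0.   , -0.   ]))
[[ 0.     0.956  0.293]
 [-0.     0.293 -0.956]
 [-1.     0.     0.   ]]
bar top [-79.3  24.6  67. ]
bar top [-81.8 -20.1  67. ]
bar top [60.1 21.  67. ]
bar top [ 58.  -23.7  67. ]
bar side [-87.5  19.1  67. ]
bar side [-84.5 -28.9  67. ]
can [ 12.1 148.7 155. ]
die [-54.5 151.3  45. ]
cup [-140.6  149.4   75. ]
stick [ 0.53285606  0.36652861 -0.62517295] [[0.3, 0.4], [-0.0, -0.4], [-0.3, 2.4], [-0.8, 1.7], [-1.4, -0.8], [0.1, -1.9], [0.3, -0.1], [-1.0, -0.5]]
```

View pics/o5.png

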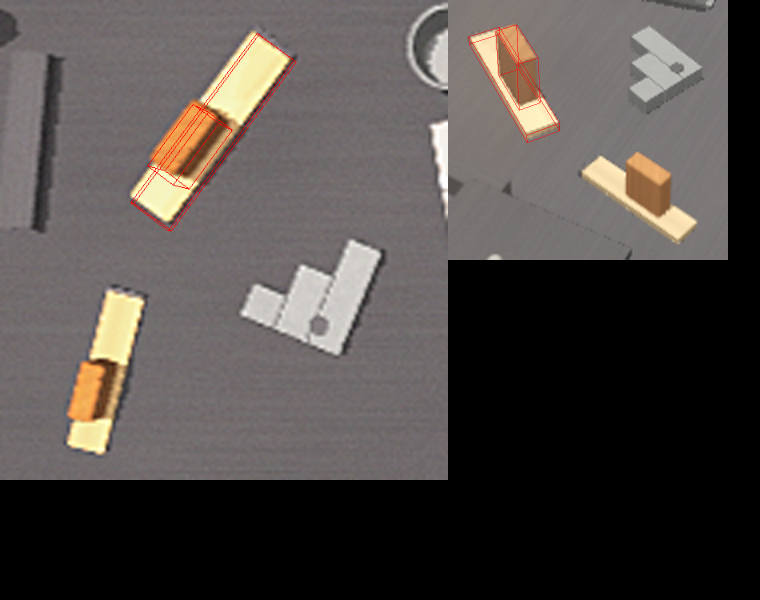

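Candidates: push sticks at top (237,236), whose sole measures about 177×39 mm, and (203,310), about 134×32 mm. I choose the first. Bars: (368,250) in the channel and a turquoise one at (477,323). I choose the first. The crop with overlays agrees with both choices.

```bash
python3 -m crank '[[-60,0,0,-0.1,0,0,-1],[-74,40,-40,-0.28,0,0,-1],[-74,80,-80,-0.46,0,0,-1],[-74,122,-121,-0.64,0,0,-1],[-74,165,-163,-0.82,0,0,-1],[-74,208,-206,-1.0,0,0,-1],[-74,250,-248,-1.18,0,0,-1],[-74,293,-290,-1.36,0,0,-1],[-74,336,-333,-1.455,0,0,-1],[-74,378,-375,-1.455,0,0,-1],[-74,378,-375,-1.455,0,0,-1],[-74,378,-375,-1.455,0,0,-1]]'
python3 - <<'E'
from plan import *
g=W(PR,[(120,62,161)])[0]
for pos in((g[0],g[1],.33),(g[0],g[1],.22),g): print(rel(pos,toolR(PR[2]+np.pi/2)))
E
```

```text
clock: 2.6
eef_pos: [0.4199, -0.0804, 0.3303]
orientation: [-0.144, 1.566, 0.143]
ft_force: [0.1, -0.8, 0.2]
grip_width: 1.006
(array([  0.3, -57.1, 134.2]), array([ 0.001, -0.   ,  0.001]))
(array([110.3, -57. , 134.3]), array([ 0.001, -0.   ,  0.001]))
(array([169.3, -57. , 134.3]), array([ 0.001, -0.   ,  0.001]))
```

```bash
python3 -m crank '[[0,-24,56,0,0,0,-1],[0,-48,112,0,0,0,-1],[0,-57,134,0,0,0,-1],[50,-57,134,0,0,0,-1],[100,-57,134,0,0,0,-1],[100,-57,134,0,0,0,-1],[100,-57,134,0,0,0,-1]]'
python3 - <<'E'
from plan import *
a=shot('side','s1');b=shot('top','t1')
cv2.imwrite('pics/c5.png',cv2.resize(a[100:250,300:450],None,fx=4,fy=4,interpolation=2)[:,:,::-1])
cv2.imwrite('pics/c6.png',cv2.resize(b[150:300,350:500],None,fx=4,fy=4,interpolation=2)[:,:,::-1])
E
```

```text
clock: 3.48
eef_pos: [0.5627, -0.1137, 0.2324]
orientation: [-0.142, 1.564, 0.14]
ft_force: [0.3, -0.7, 0.7]
grip_width: 1.0
```

View pics/c5.png

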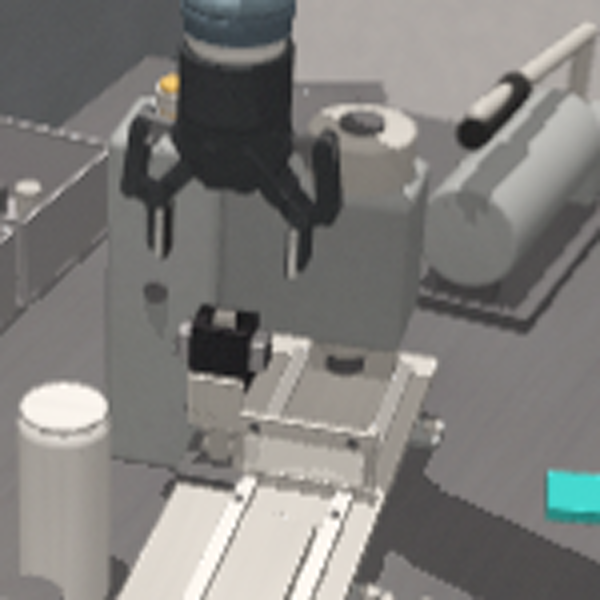

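View pics/c6.png

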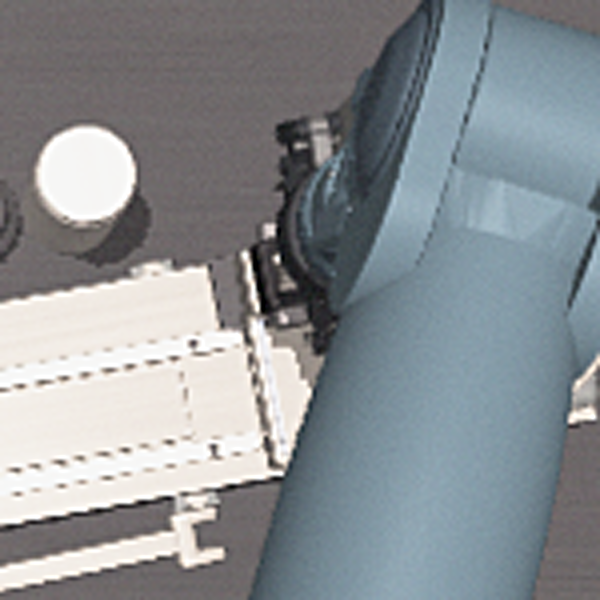

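Run:
```python
from plan import *
s=sensors.read_state();e=s['eef_pos'];print(e)
print('slide/grip',proj('side',W(PR,[(120,62,155),(120,30,157),(120,94,157)])))
for h in(.012,.018,.025): 
  for d in(-.0425,.0425):
    z=R.from_rotvec(s['orientation']).as_matrix()[:,2];print(h,d,proj('side',e-[0,0,h]+z*d))
```

```text
[ 0.56403882 -0.11352975  0.23363243]
slide/grip [[354.97969655 186.93187725]
 [366.11162082 188.07637979]
 [344.00112113 184.562576  ]]
0.012 -0.0425 [[370.51626839 167.80001977]]
0.012 0.0425 [[340.52084528 163.13763131]]
0.018 -0.0425 [[370.40941434 169.7482276 ]]
0.018 0.0425 [[340.47827699 165.071417  ]]
0.025 -0.0425 [[370.2854101  172.01057063]]
0.025 0.0425 [[340.42887247 167.3171226 ]]
```

```bash
python3 -m crank '[[30,0,0,0,0,0,-1],[60,0,0,0,0,0,-1],[69,0,0,0,0,0,-1],[69,0,0,0,0,0,-1],[69,0,0,0,0,0,-1]]'
python3 - <<'E'
from plan import *
g=W(PR,[(120,62,161)])[0]
print(rel(g,toolR(PR[2]+np.pi/2)))
a=shot('side','s2')
cv2.imwrite('pics/c7.png',cv2.resize(a[130:250,300:420],None,fx=5,fy=5,interpolation=2)[:,:,::-1])
E
```

```text
clock: 4.2
eef_pos: [0.5635, -0.1125, 0.1632]
orientation: [-0.144, 1.563, 0.142]
ft_force: [1.1, -0.1, -0.1]
grip_width: 1.001
(array([ 2.2,  0.6, -1.1]), array([0.   , 0.003, 0.002]))
```

View pics/c7.png

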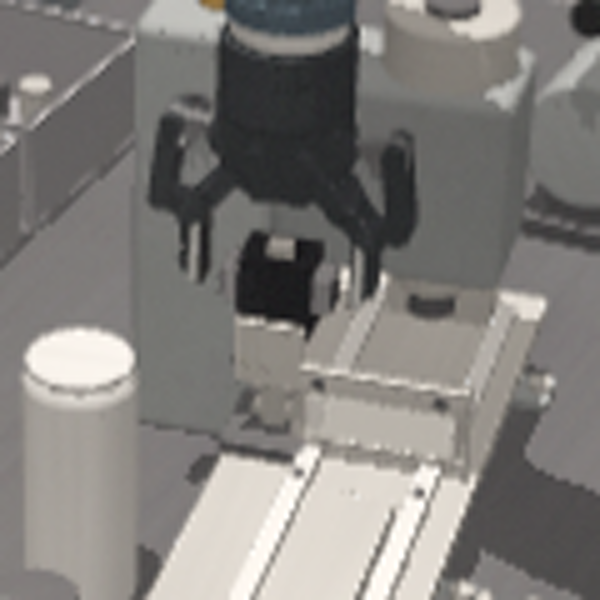

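```bash
python3 -m crank '[[2,0,-2,0,0,0,-1],[2,0,-2,0,0,0,-0.4],[2,0,-2,0,0,0,-0.1],[2,0,-2,0,0,0,0.1],[2,0,-2,0,0,0,0.2],[2,0,-2,0,0,0,0.2],[2,0,-2,0,0,0,0.2],[2,0,-2,0,0,0,0.2]]'
python3 - <<'E'
from plan import *
a=shot('side','s3')
cv2.imwrite('pics/c8.png',cv2.resize(a[130:250,300:420],None,fx=5,fy=5,interpolation=2)[:,:,::-1])
E
```

```text
clock: 5.25
eef_pos: [0.5618, -0.1126, 0.1611]
orientation: [-0.144, 1.562, 0.142]
ft_force: [1.1, 1.2, 6.8]
grip_width: 0.532
```

View pics/c8.png

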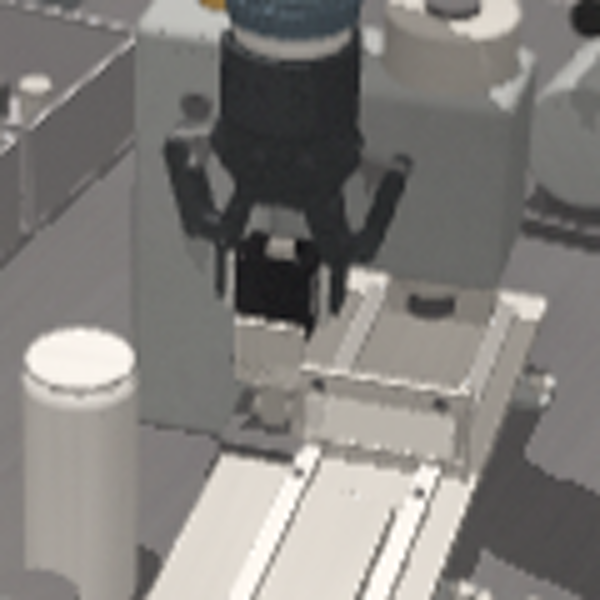

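The opening is 45 mm, so both buttons are in. Next I raise the guard.

```bash
python3 -m crank '[[-4,0,-2,0,0,0,0.2],[-8,0,-2,0,0,0,0.2],[-12,0,-2,0,0,0,0.2],[-16,0,-2,0,0,0,0.2],[-16,0,-2,0,0,0,0.2],[-16,0,-2,0,0,0,0.2]]'
python3 - <<'E'
from plan import *
a=shot('side','s4')
cv2.imwrite('pics/c9.png',cv2.resize(a[130:250,300:420],None,fx=5,fy=5,interpolation=2)[:,:,::-1])
E
```

```text
clock: 6.05
eef_pos: [0.5616, -0.1126, 0.1758]
orientation: [-0.143, 1.559, 0.143]
ft_force: [10.5, 1.2, -4.8]
grip_width: 0.531
```

View pics/c9.png

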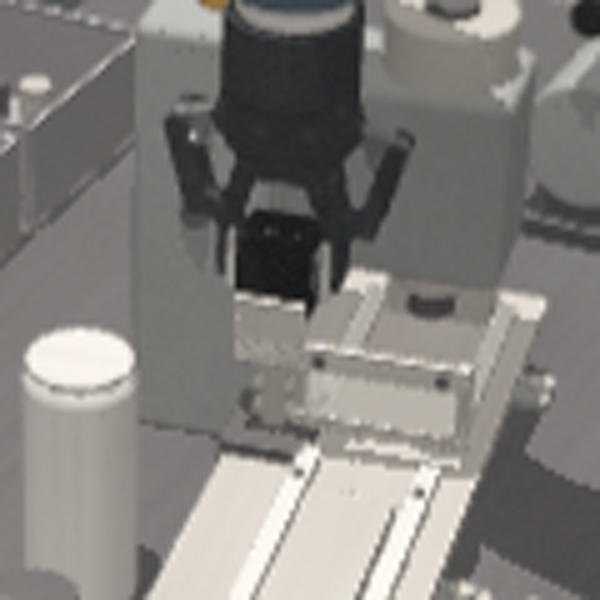

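```bash
python3 -m crank '[[-2,0,2,0,0,0,0.2],[-4,0,2,0,0,0,0.2],[-4,0,2,0,0,0,0.2],[-4,0,2,0,0,0,0.2]]'
python3 - <<'E'
from plan import *
a=shot('side','s5')
cv2.imwrite('pics/c10.png',cv2.resize(a[130:250,300:420],None,fx=5,fy=5,interpolation=2)[:,:,::-1])
E
```

```text
clock: 6.6
eef_pos: [0.5618, -0.1127, 0.1791]
orientation: [-0.143, 1.563, 0.143]
ft_force: [5.7, 0.1, -4.3]
grip_width: 0.534
```

View pics/c10.png

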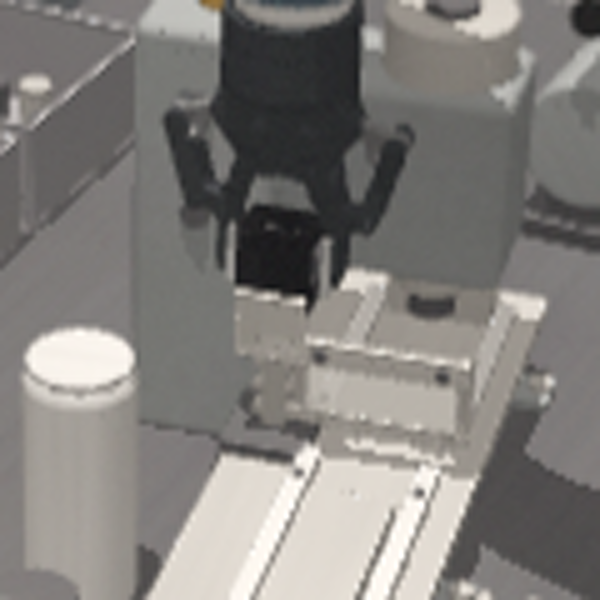

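```bash
python3 -m crank '[[0,0,0,0,0,0,-0.4],[0,0,0,0,0,0,-1],[0,0,0,0,0,0,-1],[0,0,0,0,0,0,-1],[0,0,0,0,0,0,-1],[0,0,0,0,0,0,-1]]'
python3 - <<'E'
from plan import *
a=shot('side','s6')
cv2.imwrite('pics/c11.png',cv2.resize(a[130:250,300:420],None,fx=5,fy=5,interpolation=2)[:,:,::-1])
E
```

```text
clock: 7.4
eef_pos: [0.5601, -0.1125, 0.1793]
orientation: [-0.143, 1.566, 0.143]
ft_force: [-0.2, -0.2, 0.6]
grip_width: 0.999
```

View pics/c11.png

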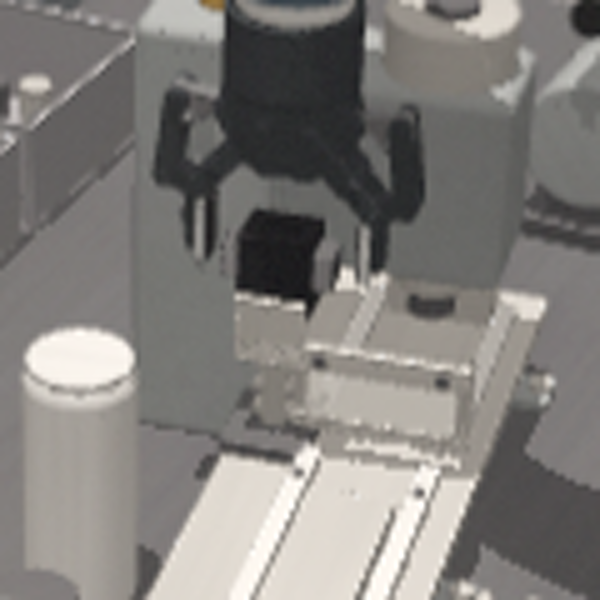

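```bash
cat >> plan.py <<'E'
ST=[0.53285606,0.36652861,-0.62517295]
E
python3 - <<'E'
from plan import *
h=W(ST,[(-20,0,66)])[0];print(h)
for z in(.27,.16,.066): print(rel((h[0],h[1],z),toolR(ST[2]+np.pi/2)))
E
```

```text
[0.51663882 0.37823336 0.066     ]
(array([-90.7, 490.5,  46. ]), array([-0.764, -0.   ,  0.   ]))
(array([ 19.3, 490.5,  46. ]), array([-0.764, -0.   ,  0.   ]))
(array([113.3, 490.5,  46. ]), array([-0.764, -0.   ,  0.   ]))
```

```bash
python3 -m crank '[[-50,0,0,0,0,0,-1],[-90,0,0,0,0,0,-1],[-90,60,6,-0.1,0,0,-1],[-90,120,12,-0.22,0,0,-1],[-90,180,18,-0.34,0,0,-1],[-90,240,24,-0.46,0,0,-1],[-90,300,30,-0.58,0,0,-1],[-90,360,34,-0.7,0,0,-1],[-90,420,40,-0.764,0,0,-1],[-60,470,45,-0.764,0,0,-1],[-20,490,46,-0.764,0,0,-1],[-20,490,46,-0.764,0,0,-1]]'
python3 - <<'E'
from plan import *
a=shot('side','s7');b=shot('top','t7')
cv2.imwrite('pics/c12.png',np.hstack([cv2.resize(a[240:370,220:350],(400,400))[:,:,::-1],cv2.resize(b[180:280,190:290],(400,400))[:,:,::-1]]))
h=W(ST,[(-20,0,66)])[0]
print(rel(h,toolR(ST[2]+np.pi/2)),sensors.read_state()['qpos'])
E
```

```text
clock: 8.95
eef_pos: [0.514, 0.3779, 0.1953]
orientation: [-0.741, 1.449, 0.74]
ft_force: [-0.4, -0.8, 0.8]
grip_width: 1.003
(array([133.6,   0.6,   0.9]), array([ 0.   , -0.001,  0.   ])) [ 5.31813226e-01  5.30998996e-01  1.74676577e-01  1.21529573e+00
 -5.83065680e-04  1.15664420e+00]
```

View pics/c12.png

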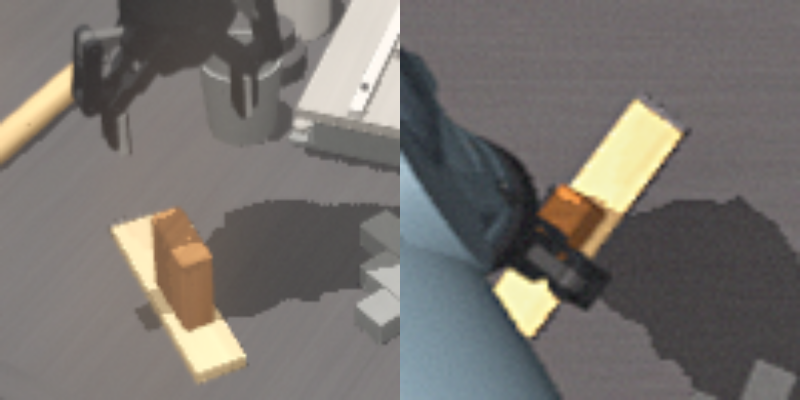

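View pics/s7.png

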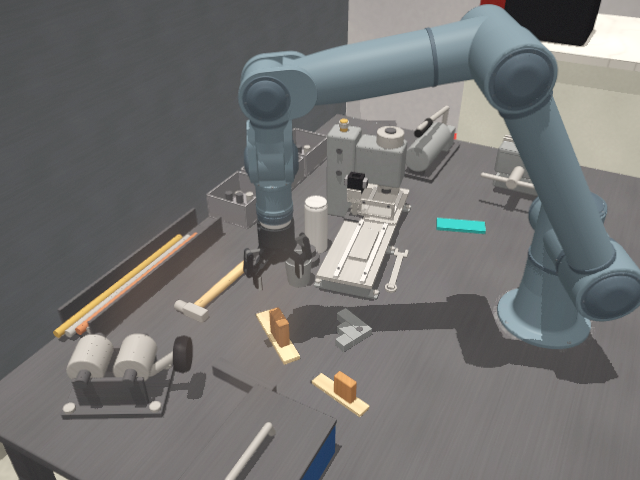

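```bash
python3 -m crank '[[55,0,0,0,0,0,-1],[100,0,0,0,0,0,-1],[125,0,0,0,0,0,-1],[130,0,0,0,0,0,-1],[130,0,0,0,0,0,-1],[130,0,0,0,0,0,-1]]'
python3 - <<'E'
from plan import *
h=W(ST,[(-20,0,66)])[0]
print(rel(h,toolR(ST[2]+np.pi/2)))
a=shot('side','s8')
cv2.imwrite('pics/c13.png',cv2.resize(a[270:370,230:330],(600,600))[:,:,::-1])
E
```

```text
clock: 9.8
eef_pos: [0.5184, 0.3783, 0.0717]
orientation: [-0.737, 1.438, 0.737]
ft_force: [-0.8, 0.2, 0.5]
grip_width: 0.998
(array([ 5.7,  1.4, -1.1]), array([-0.   ,  0.004,  0.002]))
```

View pics/c13.png

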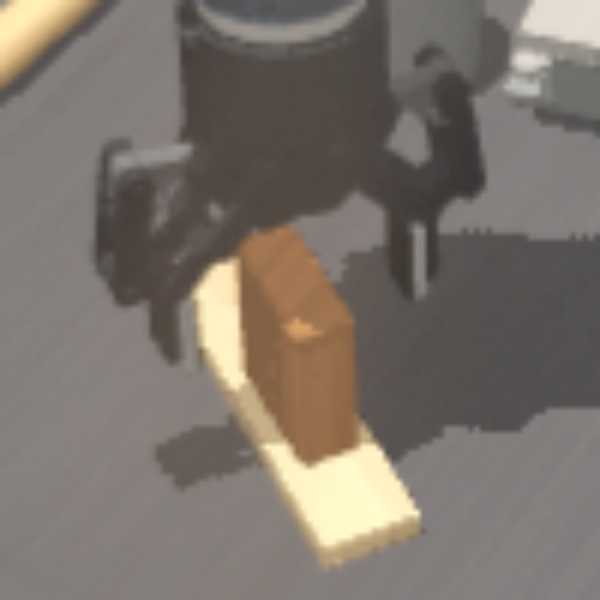

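```bash
python3 -m crank '[[3,0,0,0,0,0,-1],[3,0,0,0,0,0,-0.2],[3,0,0,0,0,0,0.3],[3,0,0,0,0,0,0.8],[3,0,0,0,0,0,0.8],[3,0,0,0,0,0,0.8],[3,0,0,0,0,0,0.8],[3,0,0,0,0,0,0.8]]'
python3 - <<'E'
from plan import *
h=W(ST,[(-20,0,66)])[0]
print(rel(h,toolR(ST[2]+np.pi/2)))
a=shot('side','s9')
cv2.imwrite('pics/c14.png',cv2.resize(a[270:370,230:330],(600,600))[:,:,::-1])
E
```

```text
clock: 10.85
eef_pos: [0.5168, 0.3778, 0.0662]
orientation: [-0.738, 1.442, 0.738]
ft_force: [0.8, 0.5, -1.4]
grip_width: 0.297
(array([0.2, 0.4, 0.3]), array([0., 0., 0.]))
```

View pics/c14.png

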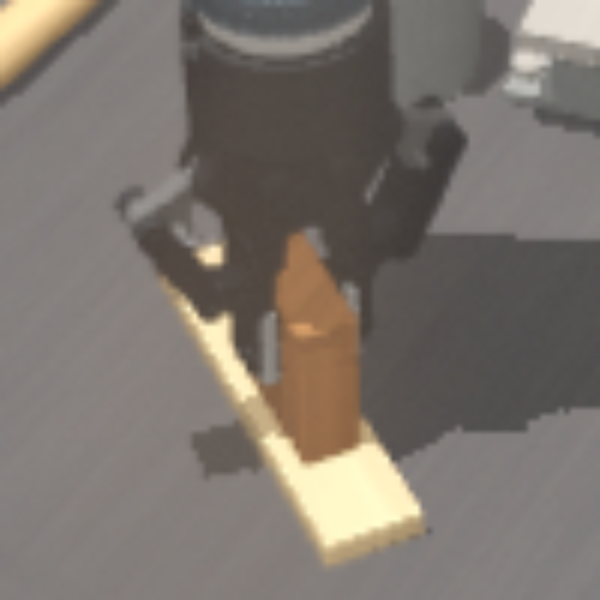

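Run:
```python
from plan import *
for z in(.18,.14,.122):
    h=W(PR,[(-222,0,0)])[0]; print(rel((h[0],h[1],z),toolR(PR[2]+np.pi/2)))
```

```text
(array([-113.8,  -33.7, -178.9]), array([ 0.764, -0.   ,  0.   ]))
(array([ -73.8,  -33.7, -178.8]), array([ 0.764, -0.   ,  0.   ]))
(array([ -55.8,  -33.7, -178.8]), array([ 0.764, -0.   ,  0.   ]))
```

```bash
python3 -m crank '[[-40,0,0,0,0,0,0.8],[-80,0,0,0,0,0,0.8],[-114,0,0,0,0,0,0.8],[-114,-6,-30,0.12,0,0,0.8],[-114,-12,-60,0.25,0,0,0.8],[-114,-18,-90,0.38,0,0,0.8],[-114,-24,-120,0.51,0,0,0.8],[-114,-29,-150,0.64,0,0,0.8],[-114,-33,-175,0.74,0,0,0.8],[-114,-34,-179,0.764,0,0,0.8],[-114,-34,-179,0.764,0,0,0.8],[-114,-34,-179,0.764,0,0,0.8]]'
python3 - <<'E'
from plan import *
a=shot('side','s10');b=shot('top','t10')
h=W(PR,[(-222,0,0)])[0];print(rel((h[0],h[1],.18),toolR(PR[2]+np.pi/2)))
s=sensors.read_state()['eef_pos']
# predicted stick in press frame
L=[(np.array(x)+[-202,0,115],np.array(y)+[-202,0,115]) for x,y in stick_lines()]
overlay(a,'side',PR,L+press_lines(14.5),(280,140,130,180),3.3,'o10a')
overlay(b,'top',PR,L+press_lines(14.5),(230,180,200,120),3.7,'o10b')
E
```

```text
clock: 12.4
eef_pos: [0.4402, 0.2133, 0.1803]
orientation: [-0.144, 1.565, 0.144]
ft_force: [-0.2, -0.9, -1.3]
grip_width: 0.296
(array([ 0.2, -0.2, -0.6]), array([ 0.001,  0.   , -0.   ]))
```

View pics/o10a.png

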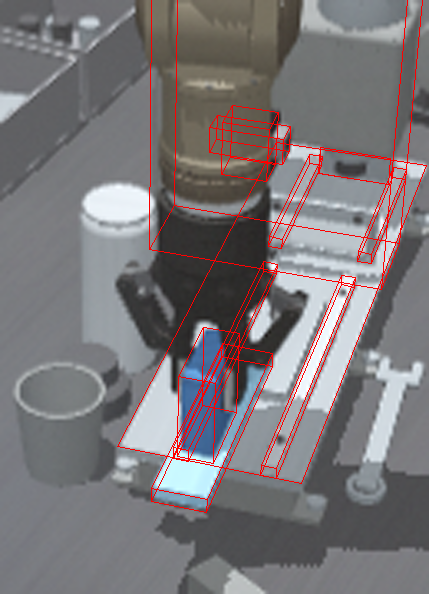

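View pics/o10b.png

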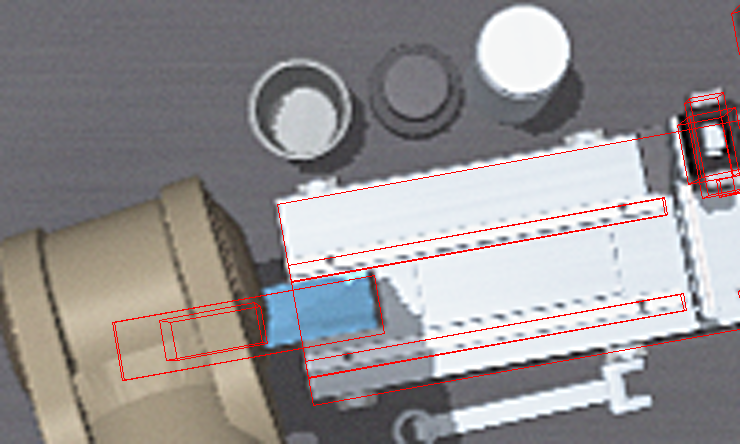

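```bash
python3 -m crank '[[20,0,0,0,0,0,0.8],[40,0,0,0,0,0,0.8],[50,0,0,0,0,0,0.8],[56,0,0,0,0,0,0.8],[57,0,0,0,0,0,0.8],[57,0,0,0,0,0,0.8]]'
python3 - <<'E'
from plan import *
a=shot('side','s11')[:,:,::-1];b=shot('top','t11')[:,:,::-1]
h=W(PR,[(-222,0,0)])[0];print(rel((h[0],h[1],.121),toolR(PR[2]+np.pi/2)))
cv2.imwrite('pics/c15.png',np.hstack([cv2.resize(a[190:310,290:410],(400,400)),cv2.resize(b[200:300,290:390],(400,400))]))
E
```

```text
clock: 13.25
eef_pos: [0.4401, 0.2128, 0.1238]
orientation: [-0.143, 1.565, 0.143]
ft_force: [0.5, -1.0, -2.0]
grip_width: 0.293
(array([ 2.8,  0.3, -0.6]), array([ 0.   ,  0.001, -0.   ]))
```

View pics/c15.png

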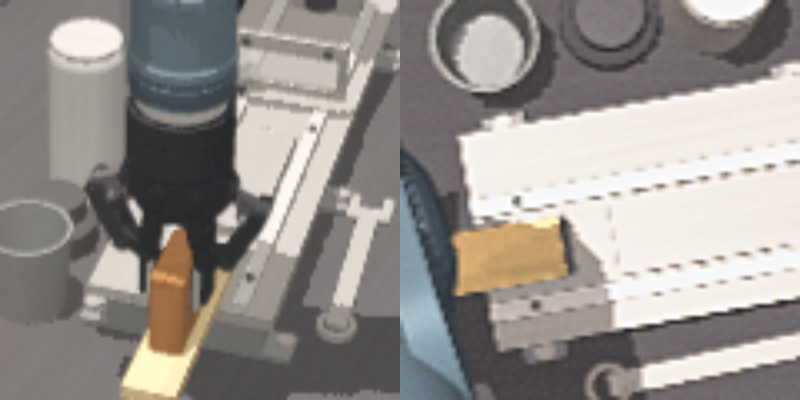

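Run:
```python
import cv2
b=cv2.imread('pics/t11.png')
cv2.imwrite('pics/c16.png',cv2.resize(b[220:290,300:390],None,fx=8,fy=8,interpolation=cv2.INTER_CUBIC))
```

```text
(no output)
```

View pics/c16.png

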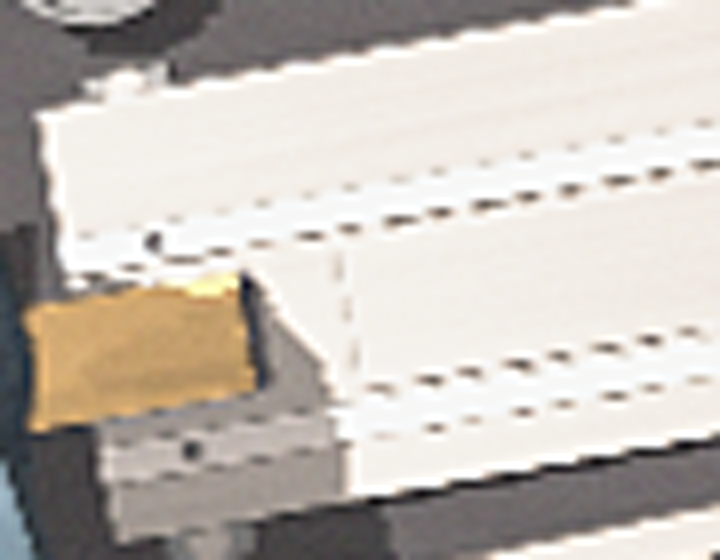

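```bash
python3 -m crank '[[2,0,0,0,0,0,0.8],[2,0,0,0,0,0,0.8],[2,0,0,0,0,0,0.8]]'; python3 -m crank '[[2,0,0,0,0,0,0.8],[2,0,0,0,0,0,0.8],[2,0,0,0,0,0,0.8]]'
```

```text
clock: 13.72
eef_pos: [0.4396, 0.2127, 0.1213]
orientation: [-0.143, 1.566, 0.143]
ft_force: [-0.2, 0.1, -1.5]
grip_width: 0.297
clock: 14.1
eef_pos: [0.44, 0.2132, 0.1205]
orientation: [-0.142, 1.565, 0.144]
ft_force: [-2.9, 1.4, 7.0]
grip_width: 0.296
```

```bash
python3 -m crank '[[-0.5,-8,0,0,0,0,0.8],[-0.5,-15,0,0,0,0,0.8],[-0.5,-20,0,0,0,0,0.8],[-0.5,-25,0,0,0,0,0.8],[-0.5,-30,0,0,0,0,0.8],[-0.5,-37,0,0,0,0,0.8],[-0.5,-46,0,0,0,0,0.8],[-0.5,-55,0,0,0,0,0.8],[-0.5,-64,0,0,0,0,0.8],[-0.5,-72,0,0,0,0,0.8],[-0.5,-80,0,0,0,0,0.8],[-0.5,-80,0,0,0,0,0.8]]'
python3 - <<'E'
from plan import *
a=shot('side','s12')[:,:,::-1];b=shot('top','t12')[:,:,::-1]
h=W(PR,[(-142,0,0)])[0];print(rel((h[0],h[1],.121),toolR(PR[2]+np.pi/2)))
cv2.imwrite('pics/c17.png',np.hstack([cv2.resize(a[170:290,310:430],(400,400)),cv2.resize(b[200:300,320:440],(400,333))[:333] if 0 else cv2.resize(b[190:310,310:430],(400,400))]))
E
```

```text
clock: 15.6
eef_pos: [0.4555, 0.135, 0.1211]
orientation: [-0.14, 1.563, 0.146]
ft_force: [-1.0, 4.7, 7.2]
grip_width: 0.296
(array([ 0.1, -0.4, -1.7]), array([ 0.   ,  0.004, -0.003]))
```

View pics/c17.png

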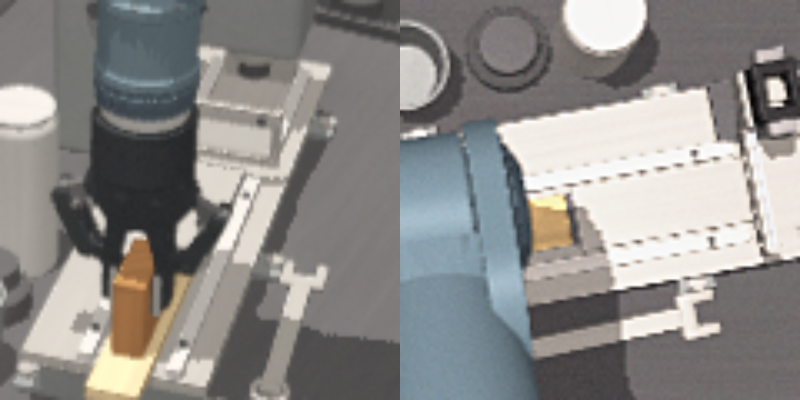

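```bash
python3 -m crank '[[-0.5,-8,-0.5,0,0,0,0.8],[-0.5,-16,-1,0,0,0,0.8],[-0.5,-24,-1.5,0,0,0,0.8],[-0.5,-32,-1.5,0,0,0,0.8],[-0.5,-40,-1.5,0,0,0,0.8],[-0.5,-48,-1.5,0,0,0,0.8],[-0.5,-56,-1.5,0,0,0,0.8],[-0.5,-64,-1.5,0,0,0,0.8],[-0.5,-72,-1.5,0,0,0,0.8],[-0.5,-80,-1.5,0,0,0,0.8],[-0.5,-88,-1.5,0,0,0,0.8],[-0.5,-88,-1.5,0,0,0,0.8]]'
python3 - <<'E'
from plan import *
a=shot('side','s13')[:,:,::-1];b=shot('top','t13')[:,:,::-1]
h=W(PR,[(-54,0,0)])[0];print(rel((h[0],h[1],.121),toolR(PR[2]+np.pi/2)))
cv2.imwrite('pics/c18.png',np.hstack([cv2.resize(a[150:270,310:430],(400,400)),cv2.resize(b[190:310,350:470],(400,400))]))
E
```

```text
clock: 17.2
eef_pos: [0.4692, 0.0478, 0.1211]
orientation: [-0.141, 1.564, 0.145]
ft_force: [0.1, 3.4, 5.9]
grip_width: 0.294
(array([ 0.1, -0.2,  0.6]), array([ 0.   ,  0.002, -0.002]))
```

View pics/c18.png

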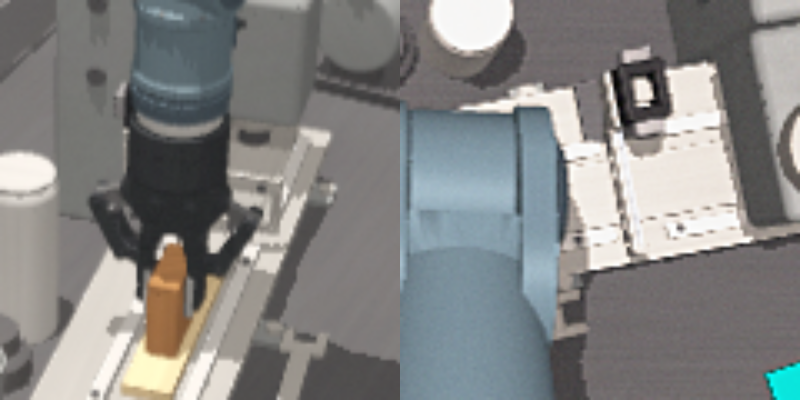

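```bash
python3 -m crank '[[-0.5,-8,0.5,0,0,0,0.8],[-0.5,-16,0.5,0,0,0,0.8],[-0.5,-24,0.5,0,0,0,0.8],[-0.5,-32,0.5,0,0,0,0.8],[-0.5,-40,0.5,0,0,0,0.8],[-0.5,-48,0.5,0,0,0,0.8],[-0.5,-56,0.5,0,0,0,0.8],[-0.5,-63,0.5,0,0,0,0.8],[-0.5,-68,0.5,0,0,0,0.8],[-0.5,-72,0.5,0,0,0,0.8],[-0.5,-72,0.5,0,0,0,0.8]]'
python3 - <<'E'
from plan import *
a=shot('side','s14')[:,:,::-1];b=shot('top','t14')[:,:,::-1]
h=W(PR,[(25,0,0)])[0];print(rel((h[0],h[1],.121),toolR(PR[2]+np.pi/2)))
cv2.imwrite('pics/c19.png',np.hstack([cv2.resize(a[130:250,310:430],(400,400)),cv2.resize(b[190:310,380:500],(400,400))]))
E
```

```text
clock: 18.68
eef_pos: [0.4819, -0.0225, 0.121]
orientation: [-0.14, 1.566, 0.146]
ft_force: [-1.2, 6.3, 4.7]
grip_width: 0.299
(array([ 0. , -7.7,  0.8]), array([ 0.001,  0.001, -0.003]))
```

View pics/c19.png

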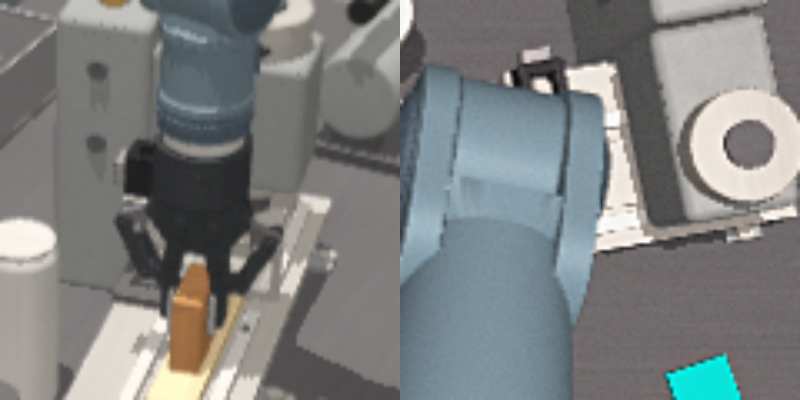

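```bash
python3 -m crank '[[0,-1.5,0,0,0,0,0.8],[0,-3,0,0,0,0,0.8],[0,-4,0,0,0,0,0.8],[0,-4,0,0,0,0,0.8]]'; python3 -m crank '[[0,-1,0,0,0,0,0.8],[0,-2,0,0,0,0,0.8],[0,-2,0,0,0,0,0.8]]'
```

```text
clock: 19.27
eef_pos: [0.4824, -0.0258, 0.121]
orientation: [-0.14, 1.566, 0.147]
ft_force: [-1.4, 7.0, 4.8]
grip_width: 0.298
clock: 19.65
eef_pos: [0.4828, -0.0278, 0.121]
orientation: [-0.14, 1.566, 0.147]
ft_force: [-1.1, 6.7, 4.2]
grip_width: 0.294
```

```bash
python3 -m crank '[[0,-1,0,0,0,0,0.8],[0,-2,0,0,0,0,0.8],[0,-2,0,0,0,0,0.8]]'
```

```text
clock: 20.02
eef_pos: [0.4828, -0.0283, 0.1211]
orientation: [-0.138, 1.566, 0.15]
ft_force: [-2.1, 12.1, 7.4]
grip_width: 0.297
```

```bash
python3 -m crank '[[0,-1,0,0,0,0,0.8],[0,-2,0,0,0,0,0.8],[0,-2,0,0,0,0,0.8],[0,-2,0,0,0,0,0.8]]'
python3 - <<'E'
from plan import *
h=W(PR,[(25,0,0)])[0];print(rel((h[0],h[1],.121),toolR(PR[2]+np.pi/2)))
E
```

```text
clock: 20.52
eef_pos: [0.4827, -0.0286, 0.1213]
orientation: [-0.136, 1.566, 0.154]
ft_force: [-3.6, 18.6, 12.0]
grip_width: 0.298
(array([ 0.3, -1.6,  1.1]), array([ 0.003,  0.001, -0.012]))
```

```bash
python3 -m crank '[[0,-1,0,0,0,0,0.8],[0,-2,0,0,0,0,0.8],[0,-2,0,0,0,0,0.8],[0,-2,0,0,0,0,0.8]]'; python3 -m crank '[[0,5,0,0,0,0,0.8],[0,15,0,0,0,0,0.8],[0,25,0,0,0,0,0.8],[0,35,0,0,0,0,0.8],[0,45,0,0,0,0,0.8],[0,55,0,0,0,0,0.8],[0,65,0,0,0,0,0.8],[0,75,0,0,0,0,0.8],[0,85,0,0,0,0,0.8],[0,95,0,0,0,0,0.8],[0,105,0,0,0,0,0.8],[0,115,0,0,0,0,0.8]]'
python3 - <<'E'
from plan import *
a=shot('side','s15')[:,:,::-1];b=shot('top','t15')[:,:,::-1]
cv2.imwrite('pics/c20.png',np.hstack([cv2.resize(a[130:250,310:430],(400,400)),cv2.resize(b[190:310,380:500],(400,400))]))
E
```

```text
clock: 21.02
eef_pos: [0.4827, -0.0288, 0.1216]
orientation: [-0.133, 1.565, 0.158]
ft_force: [-5.0, 23.7, 15.3]
grip_width: 0.296
clock: 22.52
eef_pos: [0.4641, 0.0776, 0.1213]
orientation: [-0.144, 1.565, 0.141]
ft_force: [0.9, -4.4, 6.8]
grip_width: 0.3
```

View pics/c20.png

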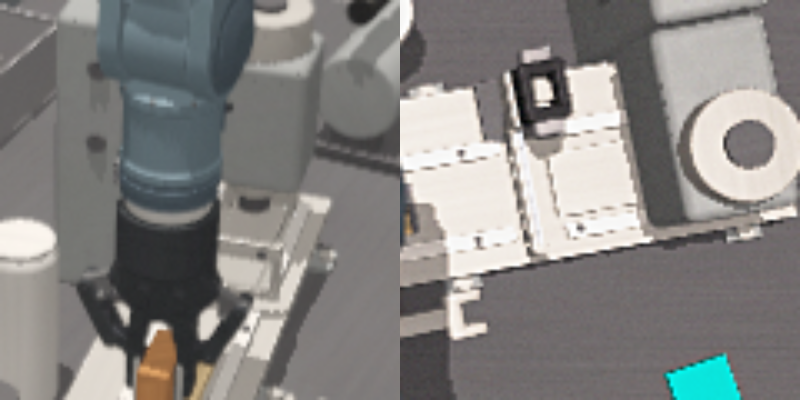

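Run:
```python
from plan import *
b=cv2.imread('pics/t15.png')
cv2.imwrite('pics/c21.png',cv2.resize(b[200:280,400:460],None,fx=8,fy=7.5,interpolation=cv2.INTER_CUBIC))
cv2.imwrite('pics/c21.png',cv2.resize(b[205:275,405:465],None,fx=8,fy=8,interpolation=cv2.INTER_CUBIC))
for x,y in((100,-28.5),(100,28.5),(140,-34),(140,34),(135,25),(135,-25),(107,0)): print(x,y,(proj('top',W(PR,[(x,y,65 if x!=135 else 67)]))[0]-[405,205]+.5)*8)
print(rel([0,0,0],toolR(0))[0])
```

```text
100 -28.5 [ 77.22268834 434.90178317]
100 28.5 [ 43.97353742 262.80466198]
140 -34 [202.12859439 429.84886682]
140 34 [161.97494561 224.5026176 ]
135 25 [153.17963078 253.83911904]
135 -25 [182.70441233 405.03925378]
107 0 [ 81.80431562 344.91267964]
[ 120.5    6.9 -470.6]
```

View pics/c21.png

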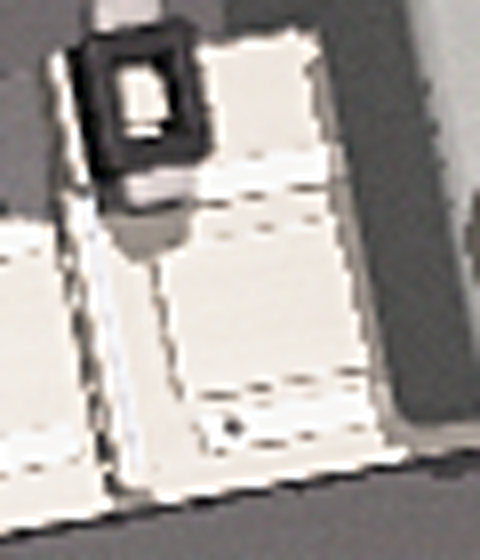

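```bash
python3 -m crank '[[-20,0,0,0,0,0,0.8],[-45,10,0,0,0,0,0.8],[-60,40,0,0,0,0,0.8],[-60,80,0,0,0,0,0.8],[-60,120,0,0,0,0,0.8],[-60,135,0,0,0,0,0.8],[-60,135,0,0,0,0,0.8]]'
python3 - <<'E'
from plan import *
h=W(ST,[(-20,0,66)])[0]
for z in(.18,.10,.068): print(rel((h[0],h[1],z),toolR(ST[2]+np.pi/2)))
E
```

```text
clock: 23.5
eef_pos: [0.4379, 0.2108, 0.1798]
orientation: [-0.145, 1.568, 0.144]
ft_force: [0.8, -0.1, -2.1]
grip_width: 0.301
(array([ -0.5, 150.3, 108. ]), array([-0.762, -0.002, -0.   ]))
(array([ 79.5, 150.3, 108.2]), array([-0.762, -0.002, -0.   ]))
(array([111.5, 150.3, 108.2]), array([-0.762, -0.002, -0.   ]))
```

```bash
python3 -m crank '[[0,25,18,-0.12,0,0,0.8],[0,50,36,-0.25,0,0,0.8],[0,75,54,-0.38,0,0,0.8],[0,100,72,-0.51,0,0,0.8],[0,125,90,-0.64,0,0,0.8],[0,150,108,-0.76,0,0,0.8],[30,150,108,-0.762,0,0,0.8],[60,150,108,-0.762,0,0,0.8],[85,150,108,-0.762,0,0,0.8],[100,150,108,-0.762,0,0,0.8],[107,150,108,-0.762,0,0,0.8],[109,150,108,-0.762,0,0,0.8]]'
python3 -m crank '[[0,0,0,0,0,0,0.8],[1,0,0,0,0,0,0.8],[1.5,0,0,0,0,0,0.8],[1.5,0,0,0,0,0,0.8]]'
```

```text
clock: 25.0
eef_pos: [0.5184, 0.3773, 0.0719]
orientation: [-0.736, 1.442, 0.736]
ft_force: [0.4, 0.7, -2.1]
grip_width: 0.301
clock: 25.5
eef_pos: [0.5181, 0.3777, 0.0704]
orientation: [-0.736, 1.442, 0.736]
ft_force: [-0.3, -0.7, -2.5]
grip_width: 0.294
```

```bash
python3 -m crank '[[1,0,0,0,0,0,0.8],[2,0,0,0,0,0,0.8],[3,0,0,0,0,0,0.8],[3,0,0,0,0,0,0.8]]';python3 -m crank '[[1,0,0,0,0,0,0.8],[1,0,0,0,0,0,0.8],[1,0,0,0,0,0,0.8]]'
```

```text
clock: 26.0
eef_pos: [0.5179, 0.3775, 0.0671]
orientation: [-0.736, 1.443, 0.736]
ft_force: [0.3, -0.1, -2.3]
grip_width: 0.295
clock: 26.38
eef_pos: [0.5182, 0.3776, 0.0664]
orientation: [-0.736, 1.442, 0.736]
ft_force: [-0.4, -0.3, -0.5]
grip_width: 0.3
```

```bash
python3 -m crank '[[0.5,0,0,0,0,0,0.8],[0.5,0,0,0,0,0,0.2],[0.5,0,0,0,0,0,-0.4],[0.5,0,0,0,0,0,-1],[0.5,0,0,0,0,0,-1],[0.5,0,0,0,0,0,-1],[0.5,0,0,0,0,0,-1],[-40,0,0,0,0,0,-1],[-90,0,0,0,0,0,-1],[-140,0,0,0,0,0,-1],[-140,0,0,0,0,0,-1]]'
python3 -m crank '[[0,30,-50,0,0,0,-1],[0,60,-100,0,0,0,-1],[0,60,-100,0,0,0,-1],[0,60,-100,0,0,0,-1]]'
python3 - <<'E'
from plan import *
a=shot('side','s16')[:,:,::-1];b=shot('top','t16')[:,:,::-1]
E
```

```text
clock: 27.75
eef_pos: [0.5207, 0.3792, 0.2118]
orientation: [-0.735, 1.432, 0.736]
ft_force: [1.2, 0.7, -0.3]
grip_width: 1.002
clock: 28.25
eef_pos: [0.4109, 0.3319, 0.206]
orientation: [-0.736, 1.442, 0.736]
ft_force: [-0.4, -0.5, 0.3]
grip_width: 0.999
```

View pics/s16.png

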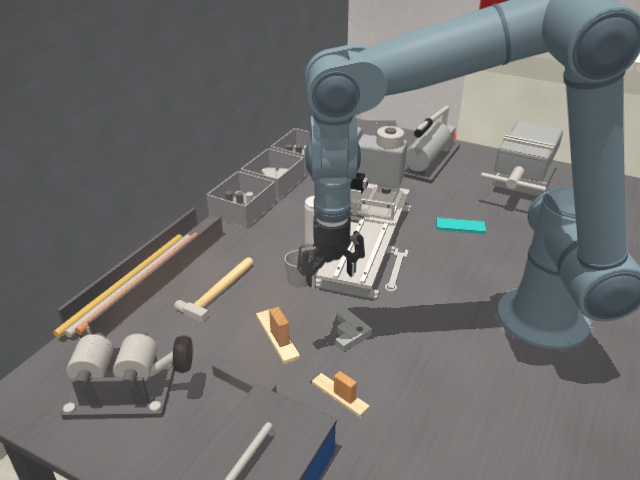

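View pics/t16.png

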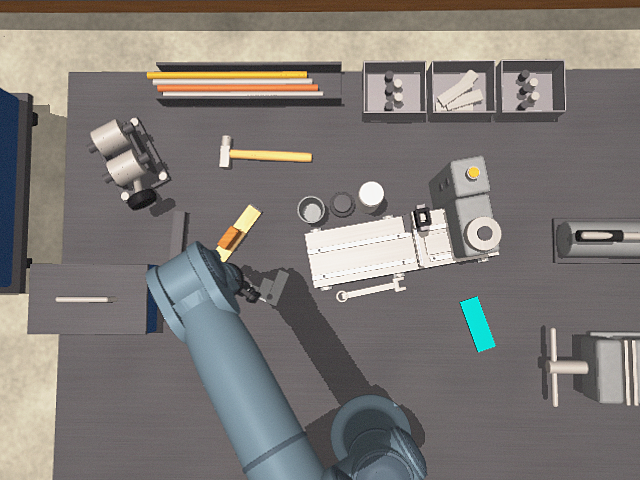

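Run:
```python
from h import *
a=cv2.imread('pics/s16.png');b=cv2.imread('pics/t16.png')
cv2.imwrite('pics/c22.png',np.hstack([cv2.resize(a[150:270,320:440],(400,400)),cv2.resize(b[205:275,405:475],(400,400),interpolation=2)]))
```

```text
(no output)
```

View pics/c22.png

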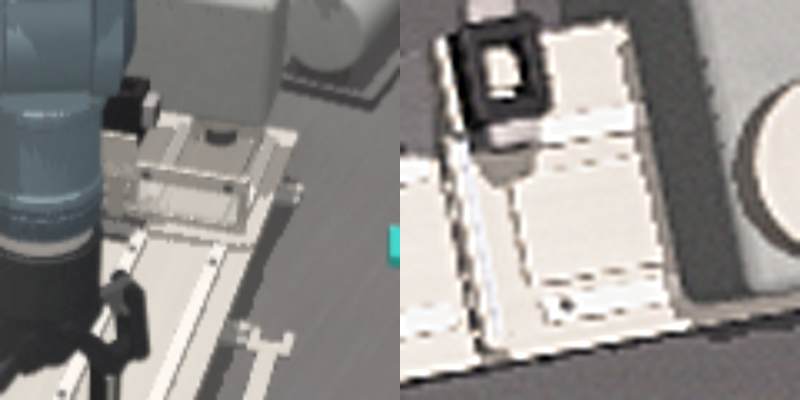

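The guard is still up with its near button out, the bar is unchanged beyond the guard, and the stick is standing. I hand the job in.

```bash
python3 -c "
from rig import ctrl
print(ctrl.job_done())"
```

```text
the job is handed in; nothing more can be done
None
```

The job is done and handed in at about 28 s of the 67 s allowed; the hand-in reports no verdict.

**What I did**
- **Guard:** I pinched both release buttons (jaw opening about 45 mm, so both were in), lifted the guard about 18 mm and let go. It dropped back and locked at the first notch.
- **Bar:** I held the large push stick (180 mm) by its handle and pushed the bar under the guard. It stopped dead against the back stop, with the wrist force climbing to about 24 N along the feed.
- **Push stick:** I set it back on its sole at its original spot on the bench, beside the machine's feed end, and backed the open gripper away.

**Last checks**
- **Bar:** its rear edge in the top picture is within about 1 mm of where it should be when home.
- **Guard:** the pictures show it still raised with the button on the channel side out. The far button's travel could not be measured directly.
- **Push stick and bystanders:** the stick stands upright, and the other things look unmoved.
- **Robot:** it touches nothing, and the force reading is about zero.
- **Disagreement:** the two cameras differed by about 2 to 6 mm on some positions. I averaged them and used force readings for the contacts; no check failed.

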